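# Open the spring clamp to the red mark and hold it

## Robot

A 7-joint arm with a two-finger parallel gripper is mounted at the origin on the work surface. World frame = base frame: x ahead of the robot, y to its left, z up, the work surface at z = 0. Lengths are in m, angles in rad, forces in N, time in s.
With the tool pointing down it reaches from about 0.425 to 0.875 m from the base axis. Payload 8.4 kg.
Tool frame: the origin (TCP) lies on the centre line of the jaws, within the pads' length; the fingertips stand r.tips_ahead ahead of it and the grasp point (between the pads) lies 6 mm ahead of it (r.tips_ahead is the distance from the TCP to the fingertips, in m); z points along the fingers, y is the line along which they close (so a half turn about z gives the same grasp; the last joint's range is limited). The gripper opens to 85 mm and grips with 20 to 120 N. Pads are 22 mm wide; open, the fingers measure 114 mm over their backs; the gripper's body (76 mm by 85 mm) begins 54 mm behind the grasp point. The pads swing forward as they close: fully open they stand 13 mm farther back than shut.
Start: joints at [-1.366, 0.333, 0.04, 1.465, -0.013, 1.343, -0.059], TCP at [0.194, 0.62, 0.256] pointing down, gripper open.
Joint ranges: [-2.58, 2.58], [-0.38, 2.09], [-1.3, 1.39], [0.25, 2.4], [-1.5, 4.64], [0.08, 2.09], [-2.65, 2.65]. Speed limits (rad/s): [2.22, 2.22, 2.79, 2.79, 3.14, 3.14, 3.14].

## Interface

Orientations are given as a unit quaternion [x, y, z, w].
In Python, from station import r, fingers, planner, observe, grab_frame, camera_info, finish_job gives the robot as it stands. The module is installed in compiled form; this text tells all that it offers. Calls block until the motion is done:
- r.move_pose(position, orientation): joint-space move of the TCP to a pose.
- r.move_straight(position, rotation=None, velocity=0.15): straight line of the TCP; rotation=None keeps the orientation; velocity is the mean speed in m/s.
- r.move_joints(angles): joint-space move.
- fingers.move_gripper(opening): opening from 0.0 (shut) to 1.0 (fully open); the grip force is fixed at half the most; returns when the fingers have stopped.
- r.dwell(seconds).
- planner.solve_ik(position, orientation): joint angles nearest the present ones, or None.
- observe(): the state.
- grab_frame(name): name is "scene" or "top" or "wrist"; returns the picture (420x560x3 uint8, red, green, blue); there is no depth.
- camera_info(name): a dict with "fx", "fy", "cx", "cy" (pixels), "world_from_camera" (4x4, takes a point from camera to world coordinates); the wrist camera has in their place "mount" (4x4, takes a point from camera to tool coordinates, whose origin is the TCP and whose axes are the flange's). Camera axes: x right, y down, z forward; pixel columns grow to the right and rows downward; lengths in m; the calibration is good to about 2 mm. A picture is of the moment at which its call begins: read the wrist's pose just before it. camera_info takes no time and is no camera call.
A pose or a line that the arm cannot do raises r.PlanningError and nothing moves.
- finish_job(): hands the job in; it is judged then, once.
The state is a dict: "clock": time; "joint_pos": joint angles; "qd": joint speeds; "tau": joint torques, N m; "ee_pos": TCP position; "tcp_rot": TCP orientation; "force": force on the tool from outside, world axes, zero at the start; "wrist_torque": the same for the moment, N m; "grip_width": opening from 0.0 (shut) to 1.0 (fully open); "gripper_force": force on a finger pad.
Only numpy, scipy, OpenCV 4.12 (cv2) and the standard library are available. Lean on these libraries where they do the work, as an engineer would, in place of code of your own. Each camera call takes 0.05 s, during which the arm holds its last target. There are 200 camera calls.

## Task

Lift the white dust hood off the bench clamp's handle and stand it, open side down, on the round blue mat without dropping it, and let go of it. Then pull the clamp's black handle out against its spring until the white pointer lies on the red band, and finish while holding it there, so that a colleague can take out the typodont base. Leave the typodont base sitting in the clamp and everything else where it is.

Things in the scene. Friction and masses are not known exactly. Their poses are not given: they have to be found in the camera images.
- clamp: Bench clamp, fixed to the bench, 250 x 130 mm; at either side a rail along x, 44 mm high, 18 mm wide. Origin on the bench, straight under the middle of the handle when the clamp is closed. Its z is up; the handle is pulled out along its -x (roughly towards the robot); the jaws and the typodont base lie on its +x side.
- carriage (a joint): How far the spring-return carriage with the handle is pulled out along the clamp's -x: 0 m closed, 0.055 m at the stop. A spring pulls it back with about 5 N at 0, rising by 1.2 N for each 10 mm; it snaps shut if let go.
- handle (a point): Centre of the black upright handle on the carriage, 14 mm thick along the clamp's x, 38 mm wide along its y, 45 mm high (22.5 mm above and below this point). It stands on the flat steel top of the carriage, which is 50 mm above the bench. Hidden under the hood at the start.
- pointer (a point): The white pointer on the carriage over the rail on the clamp's +y side, 3 mm wide along x (another is over the rail on the -y side); in line with the middle of the handle.
- mark: Red band across both rails, 12 mm wide along the clamp's x. Origin on the bench below the middle of the band, on the clamp's centre line; its axes are parallel to the clamp's. It is 22 to 45 mm on the -x side of the closed pointer; that distance is the carriage value to reach.
- hood_center (a point): Centre, half-way up, of the loose white dust hood, about 70 g: a box 40 x 60 mm (x, y) and 52 mm high, open below, 3 mm walls, with an orange grip fin on top 12 mm thick along x, 36 mm long along y and 24 mm high; 76 mm high in all (this point is 38 mm above its lower rim and 26 mm below the middle of the fin). At the start it stands loosely over the handle on the carriage top, with its x along the clamp's x within 3 degrees; lift it more than 45 mm to clear the handle.
- mat: Round blue mat fixed on the bench, 150 mm in diameter, 4 mm thick, on the left or the right of the clamp. Origin at the centre of its underside.
- typodont: Steel typodont base with a pink gum arch and white teeth, 54 x 64 mm, 36 mm high, loose between the clamp's jaws on a bed 30 mm above the bench, its centre 103 mm on the +x side of the closed handle. Origin at the centre of its underside. Leave it there.
- model: Pink plastic dental model, 60 x 62 mm, about 40 mm high, loose, on the other side of the clamp from the mat. Origin at its underside.
- plier: Chrome plier lying flat, 140 mm long, loose, behind the clamp. Origin under its rivet.
- bite_block: Green silicone bite block, 40 x 22 x 22 mm, loose. Origin at its underside.
- jar: Frosted glass jar, 68 mm across, 85 mm high, with instruments standing up to 150 mm, loose. Origin at its underside.
- bracket_tray: White compartment tray, 100 x 80 x 16 mm, loose. Origin at its underside.
- primer: Small black bottle, 26 mm across, 65 mm high, loose. Origin at its underside.
There are look-alikes about, which are no part of the job. What is shaped like the part that bears hood_center but purple or yellow is not meant.

How it is judged:
On the way, in this order (a step that is already met when the one before it is completed fails the run):
1. the hood stands on the round blue mat, open side down, let go (horizontal distance between hood_center and mat below 0.045 m and angle between hood_center's own z axis and vertical below 0.12 rad and height (world z) of hood_center below 0.048 m and contact force between hood and the fingers below 0.2 N), for 0.2 s.
2. the handle is pulled out until the pointer lies on the red band (x of pointer in the frame of mark between -0.006 and 0.006 m and contact force between the fingers and carriage above 2 N), for 0.2 s.
At the end, for the whole second after the job is handed in: Fingers hold the handle (over 2 N), pointer within 6 mm of the red band's middle; hood upright, at rest and let go on the mat, its centre within 45 mm of the mat's; typodont base within 12 mm and bystanders within 25 mm of their starts (all of step 1 and all of step 2 and linear speed of hood below 0.02 m/s and distance of typodont from where it was at the start of the episode below 0.012 m and distance of each of model, plier, bite_block, jar, bracket_tray, primer from where it was at the start of the episode below 0.025 m); the arm keeps its last pose, push and grip.
It fails at once if the hood is dropped (falls at over 0.6 m/s, out of the fingers) (linear speed of hood above 0.6 m/s and contact force between hood and the fingers below 0.05 N).
It fails at once if the typodont base is moved by more than 12 mm (distance of typodont from where it was at the start of the episode above 0.012 m).
It fails at once if another thing on the bench is moved by more than 25 mm (distance of any of model, plier, bite_block, jar, bracket_tray, primer from where it was at the start of the episode above 0.025 m).
It also fails if it takes over 45 s, if anything falls off the work surface, if the arm or the gripper's body presses on something with over 40 N, if the wrist force passes 120 N, or if a joint passes its speed limit or range.

## Working session

There is one attempt and no reset: what is moved stays moved. The work goes in short steps, each a Python script; the robot and the scene stay as the last script left them, time stands still between calls to the robot, and variables do not carry over. Pictures are saved under pics/ and viewed, at most 10 in all, crops included, and the job is handed in when it is done.

```bash
mkdir -p pics; python3 - <<'E'
from station import *
import cv2,numpy as np
np.set_printoptions(precision=4,suppress=True)
for n in("scene","top"):
    f=grab_frame(n); cv2.imwrite(f"pics/{n}0.png",f[...,::-1]); print(n,camera_info(n))
print(camera_info("wrist"), r.tips_ahead); s=observe(); print(s)
E
```

```text
scene {'fx': 443.20774815009827, 'fy': 443.20774815009827, 'cx': 281.64674722273253, 'cy': 212.19562383438034, 'world_from_camera': array([[-0.49  ,  0.7478, -0.4481,  1.199 ],
       [ 0.8716,  0.4284, -0.2381,  0.3132],
       [ 0.0139, -0.5072, -0.8617,  1.2431],
       [ 0.    ,  0.    ,  0.    ,  1.    ]])}
top {'fx': 435.56582017522567, 'fy': 435.56582017522567, 'cx': 272.735096038994, 'cy': 212.54826339528464, 'world_from_camera': array([[ 0.0106, -0.9934,  0.1145,  0.3999],
       [-0.9999, -0.0109, -0.0019,  0.0089],
       [ 0.0031, -0.1145, -0.9934,  1.6471],
       [ 0.    ,  0.    ,  0.    ,  1.    ]])}
{'fx': 298.4715836009813, 'fy': 298.4715836009813, 'cx': 282.45344722441854, 'cy': 209.51949063097268, 'mount': array([[-0.0005, -0.9468, -0.3218,  0.0826],
       [ 1.    , -0.0004, -0.0002,  0.0007],
       [ 0.    , -0.3218,  0.9468, -0.1176],
       [ 0.    ,  0.    ,  0.    ,  1.    ]])} 0.025
{'clock': 0.1, 'joint_pos': array([-1.3662,  0.3338,  0.0399,  1.4662, -0.0134,  1.3433, -0.0585]), 'qd': array([-0.0016, -0.003 ,  0.0015, -0.0009, -0.0002, -0.0001, -0.0014]), 'tau': array([  0.005 , -66.0015,   1.3711, -40.647 ,   0.0173,   0.009 ,
        -0.    ]), 'ee_pos': array([0.1944, 0.6199, 0.2555]), 'tcp_rot': array([ 0.1513,  0.9885, -0.0007, -0.0001]), 'force': array([ 0.5161, -0.0314,  0.4262]), 'wrist_torque': array([-0.0101, -0.0101, -0.0585]), 'gripper_force': 0.0, 'grip_width': 0.9971133395372069}
```

View pics/top0.png

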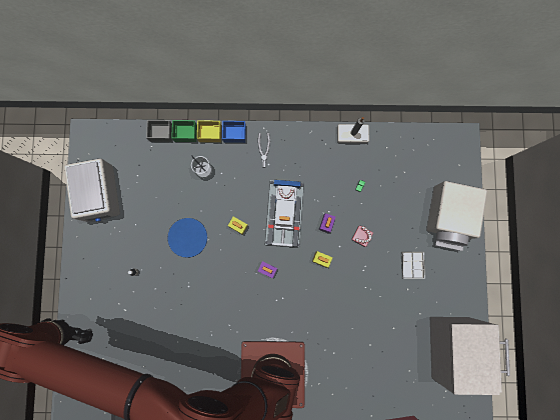

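View pics/scene0.png

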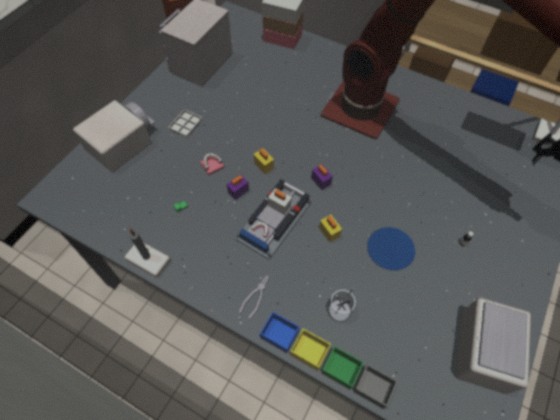

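The top view shows the following candidates for the hood:
- White with an orange fin at (284,218), on the clamp.
- Yellow look-alikes at (238,225) and (323,259).
- Purple look-alikes at (268,269) and (327,222).

I choose the white one. The mat is at (187,237), left of the clamp. The scene view agrees, with the white hood at (280,197) and the mat at (391,248).

```bash
cat >h.py <<'E'
from station import *
import cv2,numpy as np
from scipy.spatial.transform import Rotation as R
np.set_printoptions(precision=4,suppress=True)
def cam(n):
    c=camera_info(n)
    if n=="wrist":
        s=observe();T=np.eye(4);T[:3,:3]=R.from_quat(s["tcp_rot"]).as_matrix();T[:3,3]=s["ee_pos"];T=T@c["mount"]
    else:T=c["world_from_camera"]
    return c,T
def ray(c,T,uv,z):
    d=T[:3,:3]@np.array([(uv[0]-c["cx"])/c["fx"],(uv[1]-c["cy"])/c["fy"],1])
    return T[:3,3]+d*(z-T[2,3])/d[2]
def snap(n,name=None):
    c,T=cam(n);f=grab_frame(n)
    if name:cv2.imwrite(f"pics/{name}.png",f[...,::-1])
    return c,T,f
def blobs(f,hue,hw,smin=110,vmin=60,amin=4):
    h=cv2.cvtColor(f,cv2.COLOR_RGB2HSV).astype(int)
    m=((abs((h[...,0]-hue+90)%180-90)<=hw)&(h[...,1]>smin)&(h[...,2]>vmin)).astype(np.uint8)
    n,l,s,ce=cv2.connectedComponentsWithStats(m)
    return [(ce[i],s[i,4],cv2.minAreaRect(np.argwhere(l==i)[:,::-1].astype(np.float32))) for i in range(1,n) if s[i,4]>=amin]
def down(yaw): # tool y axis at world angle yaw, z down
    y=np.array([np.cos(yaw),np.sin(yaw),0]);z=np.array([0,0,-1.]);return R.from_matrix(np.stack([np.cross(y,z),y,z],1)).as_quat()
E
python3 - <<'E'
from h import *
for n in("top","scene"):
    c,T=cam(n);f=cv2.imread(f"pics/{n}0.png")[...,::-1]
    print(n,"blue");[print(b[0],b[1],ray(c,T,b[0],.004)) for b in blobs(f,108,10,amin=300)]
    print("orange/red");[print(b[0],b[1],b[2][1:],ray(c,T,b[0],.115),ray(c,T,b[0],.045)) for b in blobs(f,8,10)if b[1]<300 and 200<b[0][0]<400]
f=cv2.imread("pics/top0.png")[165:285,220:380];cv2.imwrite("pics/crop.png",cv2.resize(f,(800,600),interpolation=cv2.INTER_CUBIC))
E
```

```text
top blue
[233.2865 130.5757] 370 [0.9077 0.1623 0.004 ]
[186.9589 237.2706] 1216 [0.4918 0.3282 0.004 ]
orange/red
[362.5 117.5] 4 ((1.0, 1.0), 90.0) [ 0.9277 -0.3165  0.115 ] [ 0.9518 -0.3314  0.045 ]
[284.2963 217.8148] 27 ((9.333809852600098, 3.3941125869750977), 8.130102157592773) [ 0.5581 -0.0351  0.115 ] [ 0.5653 -0.0371  0.045 ]
[328.2632 221.2632] 19 ((3.1622776985168457, 7.273237705230713), 18.434947967529297) [ 0.5476 -0.1905  0.115 ] [ 0.5543 -0.1997  0.045 ]
[236.5    224.2857] 28 ((9.838699340820312, 3.130495071411133), 26.56505012512207) [0.5333 0.1334 0.115 ] [0.5394 0.1391 0.045 ]
[270.6471 225.9412] 17 ((2.0, 5.0), 90.0) [0.5288 0.0129 0.115 ] [0.5347 0.0131 0.045 ]
[296. 228.] 15 ((2.0, 4.0), 90.0) [ 0.5225 -0.0766  0.115 ] [ 0.5281 -0.0805  0.045 ]
[322.8857 259.0571] 35 ((9.841852188110352, 3.5282113552093506), 21.801410675048828) [ 0.4145 -0.1712  0.115 ] [ 0.4152 -0.1794  0.045 ]
[270.25 271.5 ] 4 ((1.0, 2.0), 90.0) [0.3694 0.0125 0.115 ] [0.3681 0.0126 0.045 ]
[277.8759 348.3931] 145 ((26.0, 62.0), 90.0) [ 0.1092 -0.0165  0.115 ] [ 0.096  -0.0177  0.045 ]
[269.
[... 2773 characters left out ...]
((10.60660171508789, 4.242640495300293), 45.0) [ 0.4508 -0.1576  0.115 ] [ 0.4043 -0.1868  0.045 ]
[322.3696 169.2391] 46 ((9.899494171142578, 4.242640495300293), 45.0) [0.4127 0.0357 0.115 ] [0.3639 0.0185 0.045 ]
[236.5769 179.7692] 52 ((5.269651889801025, 9.984603881835938), 56.3099365234375) [ 0.5805 -0.1758  0.115 ] [ 0.5421 -0.2062  0.045 ]
[279.5536 193.8036] 56 ((10.77599048614502, 5.309908390045166), 38.65980529785156) [ 0.5593 -0.0357  0.115 ] [ 0.5196 -0.0573  0.045 ]
[296.6071 208.0357] 28 ((5.0, 5.0), 90.0) [0.5779 0.033  0.115 ] [0.5393 0.0156 0.045 ]
[331.1852 221.7222] 54 ((12.480754852294922, 4.714951992034912), 56.3099365234375) [0.5687 0.1429 0.115 ] [0.5296 0.1324 0.045 ]
```

View pics/crop.png

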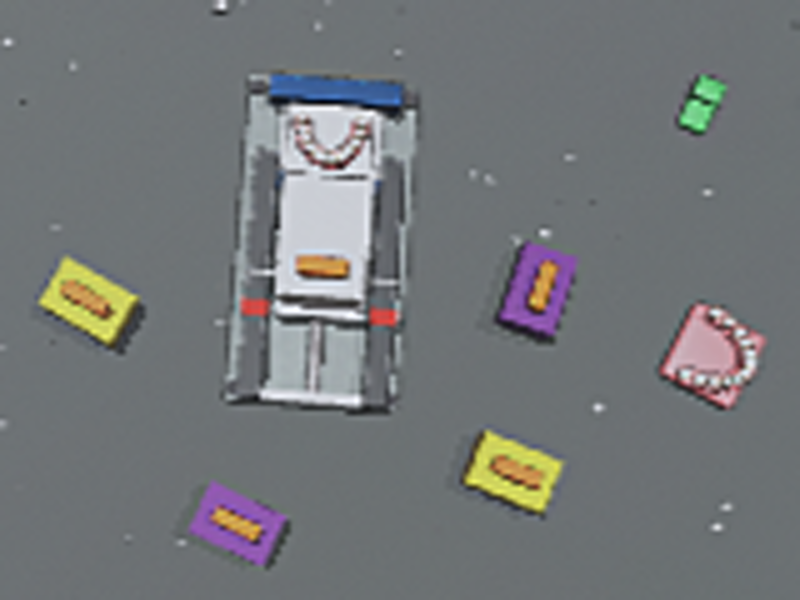

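The crop confirms the choice. The white hood with its orange fin (crop 322,266) sits on the clamp carriage, with pointers at about y=270 and red bands at (255,306) and (382,316). Next I'll move above it and look from close by.

```bash
python3 - <<'E'
from h import *
for yaw in(-.07,np.pi-.07):
  for p in([.558,-.035,.27],[.558,-.035,.08],[.492,.328,.25],[.492,.328,.08]):
    print(yaw,p,planner.solve_ik(p,down(yaw)))
q=min((planner.solve_ik([.558,-.035,.27],down(y)) for y in(-.07,np.pi-.07)),key=lambda q:9 if q is None else abs(q[6]))
r.move_joints(q); print(observe()["clock"],observe()["tcp_rot"])
c,T,f=snap("wrist","w1")
for b in blobs(f,8,12,amin=30):print(b,ray(c,T,b[0],.126),ray(c,T,b[0],.044))
E
```

```text
-0.07 [0.558, -0.035, 0.27] [-0.8036  0.1786  0.8984  1.7051 -0.1437  1.327   0.0519]
-0.07 [0.558, -0.035, 0.08] [-0.7541  0.4376  0.9022  1.9144 -0.4103  0.9855  0.2653]
-0.07 [0.492, 0.328, 0.25] [-1.0427  0.2255  0.4483  1.642  -0.1008  1.2971 -0.647 ]
-0.07 [0.492, 0.328, 0.08] [-1.0294  0.3927  0.4462  1.8201 -0.2011  0.9734 -0.5691]
3.0715926535897933 [0.558, -0.035, 0.27] None
3.0715926535897933 [0.558, -0.035, 0.08] [ 0.8563  0.5618 -1.0932  1.8385  0.5619  1.0929  2.6241]
3.0715926535897933 [0.492, 0.328, 0.25] [-0.7481  0.217   0.0996  1.6271 -0.0222  1.2987  2.4267]
3.0715926535897933 [0.492, 0.328, 0.08] [-0.6901  0.3684  0.0323  1.8023 -0.0141  0.9711  2.4196]
2.75 [ 0.7307  0.6827 -0.0001 -0.0001]
(array([249.2547,  18.6118]), np.int32(322), ((248.77684020996094, 15.891464233398438), (16.495084762573242, 38.96593475341797), 20.2248592376709)) [0.5435 0.1155 0.126 ] [0.537  0.1361 0.044 ]
(array([109.4933, 145.7901]), np.int32(667), ((109.443115234375, 145.7987060546875), (21.003334045410156, 37.04819869995117), 10.784297943115234)) [0.4133 0.029  0.126 ] [0.3659 0.0225
[... 299 characters left out ...]
]), np.int32(126), ((262.0, 222.5), (15.0, 10.0), 90.0)) [ 0.537  -0.0512  0.126 ] [ 0.5284 -0.0828  0.044 ]
(array([286.286 , 310.2505]), np.int32(479), ((286.441162109375, 310.26470947265625), (29.39407730102539, 17.46290397644043), 12.52880859375)) [ 0.5546 -0.1504  0.126 ] [ 0.5515 -0.2131  0.044 ]
(array([262.3721, 348.3767]), np.int32(215), ((260.7941589355469, 348.676513671875), (22.55581283569336, 46.324302673339844), 75.96376037597656)) [ 0.5252 -0.1986  0.126 ] [ 0.5129 -0.2763  0.044 ]
(array([278.2941, 363.6275]), np.int32(51), ((276.70001220703125, 364.3999938964844), (5.813776969909668, 15.205260276794434), 63.43495178222656)) [ 0.5411 -0.2212  0.126 ] [ 0.5337 -0.3061  0.044 ]
```

View pics/w1.png

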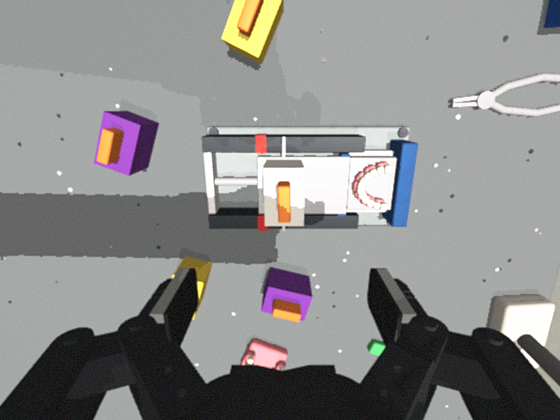

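The close view shows the white hood's fin at (283,205), the red bands at (260,143) and (261,223), and clear sides. Now I'll grasp and lift.

```bash
python3 - <<'E'
from h import *
q=down(-.088)
r.move_straight([.5588,-.0355,.17],q);r.move_straight([.5588,-.0355,.131],q,.06)
print(observe()["force"])
fingers.move_gripper(0.0);s=observe();print(s["grip_width"],s["gripper_force"],s["ee_pos"],s["force"])
if s["grip_width"]>.05:
    r.move_straight([.5588,-.0355,.26],q,.08);s=observe();print(s["grip_width"],s["gripper_force"],s["force"],s["clock"])
    c,T,f=snap("wrist","w2");snap("scene","s2")
    g=cv2.imread("pics/s2.png")[140:260,220:380]
    cv2.imwrite("pics/c2.png",np.hstack([cv2.resize(g,(400,300)),cv2.resize(f[...,::-1],(400,300))]))
E
```

```text
[ 0.7554 -0.1817  0.4784]
0.1198705130096133 60.394731760025024 [ 0.5589 -0.0355  0.1311] [0.1806 0.0787 1.8841]
0.12214416307128771 60.116432905197144 [ 0.303  -0.0485 -0.2352] 6.85
```

View pics/c2.png

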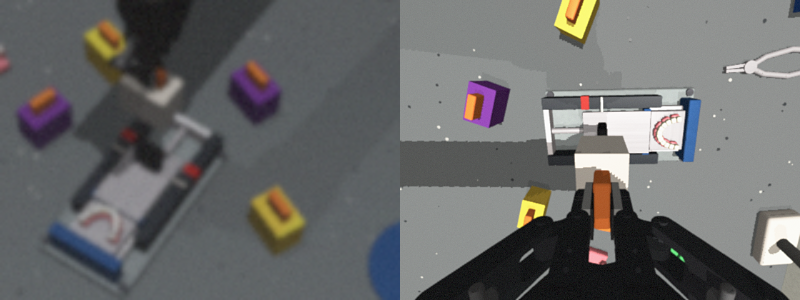

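The hood is lifted upright, held by its fin, and the black handle is exposed. Now I'll place it on the mat.

```bash
python3 - <<'E'
from h import *
q=down(-.088);m=[.4955,.3285]
r.move_straight(m+[.24],q,.15);r.move_straight(m+[.1],q,.1);r.move_straight(m+[.0855],q,.03)
s=observe();print(s["force"],s["ee_pos"],s["grip_width"])
if s["force"][2]<1: r.move_straight(m+[.084],q,.02);print(observe()["force"])
fingers.move_gripper(0.7);r.dwell(.2)
r.move_straight(m+[.2],q,.08)
print(observe()["clock"])
c,T,f=snap("wrist","w3");_,_,g=snap("top")
C,t=cam("top")
for b in blobs(f,8,12,amin=30):print(b[:2],ray(c,T,b[0],.08))
for b in blobs(f,108,10,amin=300):print("mat",b[:2],ray(c,T,b[0],.004))
cv2.imwrite("pics/c3.png",np.hstack([cv2.resize(g[200:280,150:260,::-1],(400,300)),cv2.resize(f[...,::-1],(400,300))]))
E
```

```text
[-0.8743  0.3427 -1.114 ] [0.4954 0.3284 0.0852] 0.12675272269799237
[-5.1112 -3.2838 14.3537]
14.325
(array([282.529 , 211.1662]), np.int32(397)) [0.4959 0.3297 0.08  ]
(array([340.178 , 361.7896]), np.int32(309)) [0.5399 0.1633 0.08  ]
(array([ 10.3684, 392.22  ]), np.int32(1018)) [0.1901 0.1525 0.08  ]
mat (array([281.2423, 180.8861]), np.int32(10945)) [0.4951 0.3378 0.004 ]
```

View pics/c3.png

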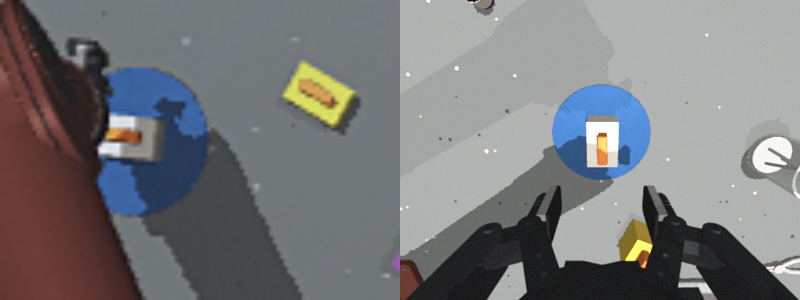

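The hood stands upright and released near the mat's centre (fin at 0.496, 0.330). Next is the handle.

```bash
python3 - <<'E'
from h import *
q=down(-.088)
r.move_straight([.5,.33,.24],q,.15);r.move_straight([.557,-.035,.2],q,.2)
c,T,f=snap("wrist","w4");print(observe()["clock"])
for b in blobs(f,3,8,amin=60):print(b,ray(c,T,b[0],.044))
np.savez("w4.npz",T=T,f=f)
cv2.imwrite("pics/c4.png",cv2.resize(f[60:280,180:440,::-1],None,fx=2.7,fy=2.7))
E
```

```text
16.9
(array([233.2041,   6.9456]), np.int32(147), ((231.5, 7.5), (15.0, 21.0), 90.0)) [0.5327 0.1276 0.044 ]
(array([ 70.5879, 157.6869]), np.int32(495), ((69.73277282714844, 159.1697998046875), (44.473289489746094, 26.586536407470703), 86.00909423828125)) [0.3679 0.0232 0.044 ]
(array([255.2878, 151.3808]), np.int32(344), ((254.5, 151.5), (23.0, 15.0), 90.0)) [0.5369 0.0142 0.044 ]
(array([378.5179, 193.6429]), np.int32(112), ((379.88775634765625, 194.24948120117188), (13.405245780944824, 43.86341857910156), 24.22774314880371)) [ 0.649  -0.0356  0.044 ]
(array([259.8171, 247.6707]), np.int32(246), ((259.5, 248.0), (18.0, 13.0), 90.0)) [ 0.5302 -0.0822  0.044 ]
(array([290.5287, 347.9689]), np.int32(418), ((290.7074279785156, 348.5527038574219), (21.902292251586914, 34.0734977722168), 88.31531524658203)) [ 0.5512 -0.2118  0.044 ]
```

View pics/c4.png

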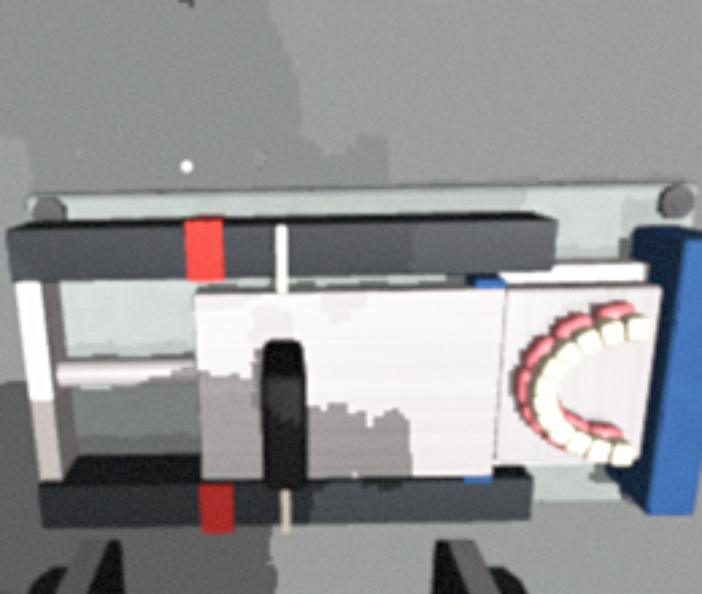

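The crop shows the bare handle at (285,415), pointers at (281,245) and (285,511), and red bands at (205,248) and (216,508). I'll compute the pull from these.

```bash
cat >meas.py <<'E'
from h import *
def carr(c,T,red,ptr): # lists of +y,-y pixels
    a=[ray(c,T,p,.044) for p in red];b=[ray(c,T,p,.046) for p in ptr]
    d=a[0]-a[1];yaw=np.arctan2(-d[0],d[1]);x=np.array([np.cos(yaw),np.sin(yaw),0])
    return yaw,[(q-p)@x for p,q in zip(a,b)],(b[0]+b[1])/2
E
python3 - <<'E'
from meas import *
d=np.load("w4.npz");c=camera_info("wrist");T=d["T"]
yaw,g,mid=carr(c,T,[(255.3,151.4),(259.8,247.7)],[(284.3,150.7),(285.7,249.3)])
print(yaw,g,mid)
print(ray(c,T,(285,180+60-26),.09))
p=mid.copy();print("handle at",p)
import json;json.dump([yaw,float(np.mean(g)),mid.tolist()],open("m.json","w"))
E
```

```text
-0.06929368103551393 [np.float64(0.026338529844534407), np.float64(0.026184592802505704)] [ 0.5597 -0.0363  0.046 ]
[ 0.5597 -0.032   0.09  ]
handle at [ 0.5597 -0.0363  0.046 ]
```

```bash
python3 - <<'E'
from meas import *
q=down(-.07);p=np.array([.5597,-.0355,.0825]);x=np.array([np.cos(-.07),np.sin(-.07),0])
r.move_straight([p[0],p[1],.12],q,.1);r.move_straight(p,q,.06);print(observe()["force"])
fingers.move_gripper(0.0);s=observe();print(s["grip_width"],s["gripper_force"],s["force"],s["ee_pos"])
if s["grip_width"]>.05:
    r.move_straight(p-.0262*x,None,.03);r.dwell(.2)
    s=observe();print(s["grip_width"],s["gripper_force"],s["force"],s["ee_pos"],s["clock"])
    c,T,f=snap("wrist","w5");np.savez("w5.npz",T=T,f=f)
    for b in blobs(f,3,8,amin=40):print(b[0],b[1],b[2],ray(c,T,b[0],.044))
    _,_,g=snap("scene","s5")
    a=cv2.resize(f[60:310,160:410,::-1],(550,550),interpolation=cv2.INTER_CUBIC);b=cv2.resize(g[165:225,255:315,::-1],(240,240))
    cv2.imwrite("pics/c5.png",np.hstack([a,np.vstack([b,np.zeros((310,240,3),np.uint8)])]))
E
```

```text
[-0.207   0.1512 -0.4883]
0.15886783714946212 59.20861780643463 [-6.2593  1.4034  7.6201] [ 0.559  -0.0354  0.0828]
0.1541125446799267 58.416497111320496 [ 7.7668 -0.2129 -4.3986] [ 0.5349 -0.0337  0.0829] 20.3333
[277.706  176.4994] 779 ((279.0, 178.0), (42.0, 24.0), 90.0) [0.5364 0.0152 0.044 ]
[492.0091 244.658 ] 772 ((498.28802490234375, 243.0249786376953), (35.054771423339844, 99.03526306152344), 43.29018783569336) [ 0.657  -0.0335  0.044 ]
[514.4767 287.907 ] 86 ((514.2453002929688, 288.8584899902344), (26.23040008544922, 7.002964019775391), 10.61965560913086) [ 0.6753 -0.064   0.044 ]
```

View pics/c5.png

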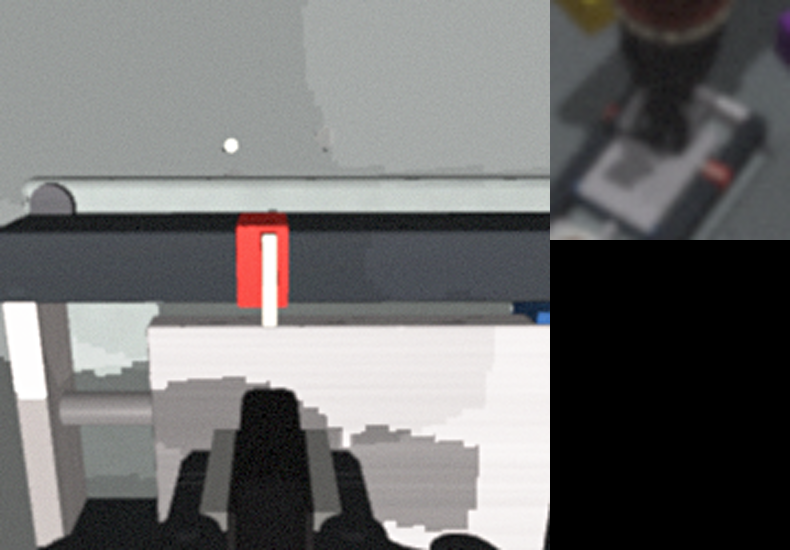

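The pointer (col 269) lies on the band (cols 237–288), about 1.5 mm from its middle. I'll make a small trim, check, and hand in.

```bash
python3 - <<'E'
from meas import *
x=np.array([np.cos(-.07),np.sin(-.07),0])
r.move_straight(np.array([.5597,-.0355,.0825])-.0277*x,None,.02);r.dwell(.4)
s=observe();print(s["gripper_force"],s["force"],s["ee_pos"],s["clock"])
c,T,f=snap("wrist","w6")
row=f[172:185,240:310].astype(int).mean(0)
red=np.where((row[:,0]-row[:,1]>60))[0]+240;wh=np.where(row.min(1)>150)[0]+240
print(red.min(),red.max(),wh)
mid=(red.min()+red.max())/2;off=(wh.mean()-mid)/(red.max()-red.min()+1)*12;print("off mm",off)
C,t,g=snap("top")
for b in blobs(g,8,10,amin=10):
    if 170<b[0][0]<210 and 215<b[0][1]<260:print("hood",b[0],ray(C,t,b[0],.075))
if abs(off)<2.5:finish_job();print("done")
E
```

```text
58.923386335372925 [ 7.0468 -1.0395 -5.2905] [ 0.5335 -0.0336  0.0829] 21.0833
270 293 [279 280 281 282 283 284 285]
off mm 0.25
hood [183.5333 235.7333] [0.4933 0.3269 0.075 ]
the job is handed in; nothing more can be done
done
```

The job is handed in, though no verdict came back: the hood stands upright and released on the blue mat, and the gripper is holding the clamp handle out with the pointer about 0.3 mm from the red band's middle at 21 s of the 45 s limit.

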